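# Refit the glass insert of a microscope stage

### The arm

A 6-joint arm with a two-finger parallel gripper is mounted at the origin on the work surface. World frame = base frame: x ahead of the robot, y to its left, z up, the work surface at z = 0. Lengths are in m, angles in rad, forces in N, time in s.
With the tool pointing down it reaches from about 0.375 to 0.975 m from the base axis. Payload 3.8 kg.
Tool frame: the origin (TCP) lies where the fingers leave the gripper's body, on its centre line; the fingertips stand 73 mm ahead of it and the grasp point (between the pads) lies 54 mm ahead of it; z points along the fingers, y is the line along which they close (so a half turn about z gives the same grasp; the last joint's range is limited). The gripper opens to 85 mm and grips with 20 to 120 N. Pads are 22 mm wide; open, the fingers measure 114 mm over their backs; the gripper's body (76 mm by 85 mm) begins 54 mm behind the grasp point. The pads swing forward as they close: fully open they stand 13 mm farther back than shut.
Start: joints at [-1.262, 0.264, 1.604, -0, 1.274, -0.037], TCP at [0.229, -0.635, 0.304] pointing down, gripper open.
Joint ranges: [-2.63, 2.63], [-0.94, 2.18], [0.31, 2.57], [-1.31, 4.45], [0, 2.66], [-2.55, 2.55]. Speed limits (rad/s): [2.57, 2.57, 3.14, 3.14, 3.14, 3.14].

### API

Orientations are given as a rotation vector (axis times angle).
In Python, from workcell import read_state, viewer, bot gives the robot as it stands.
- The arm moves only by the tool jog_arm, never from a script. Its argument "increments" is a list that holds one entry, the list of rows, each a list of 7 numbers: the shift along the tool's x, y, z in units of 30 mm (1.0 is 30 mm), then the turn, a rotation vector about the tool's x, y, z in units of 6 degrees (1.0 is 6 degrees), then the opening, from -1 (shut) to 1 (fully open). A call has exactly 5 rows; each row shifts and turns the commanded pose from where the row before left it, along the tool's axes as they then stand; what a row does not reach is not made up. A row lasts 1/12 s, in which the tool goes at most 41.7 mm and 7.16 degrees, less where a joint would pass 70% of its speed; a pose out of reach is approached as far as the arm can. A call is refused whole if a number of a shift passes 1 or a number of a turn 1, either way. A call with a gripper value outside its range is refused whole. The fingers move at their own pace and stop on an object; "force" is the grip in N (left out, the last holds). Time passes only in rows, so rows that do not move let the fingers close, or fill a call up. It gives the time, the measured TCP pose, the force, the opening and the grip force at its end, in the units of the state.
- read_state(): the state, without advancing time (a new reading comes with each control period).
- viewer.read_camera(name): name is "scene" or "top"; returns (picture, depth): 420x560x3 uint8, blue, green, red; 420x560 float32, m along the optical axis (not along the pixel's ray), 0 where there is no reading.
- viewer.camera_params(name): a dict with "fx", "fy", "cx", "cy" (pixels), "R" (3x3) and "t" (3): a world point X has camera coordinates R X + t. Camera axes: x right, y down, z forward; pixel columns grow to the right and rows downward; lengths in m; the calibration is good to about 2 mm. A picture is of the moment at which its call begins. camera_params takes no time and is no camera call.
- bot.finish_job(): hands the job in; it is judged then, once.
The state is a dict: "time": time; "q": joint angles; "joint_vel": joint speeds; "joint_torque": joint torques, N m; "tool_pos": TCP position; "tcp_rot": TCP orientation; "wrist_force": force on the tool from outside, world axes, zero at the start; "torque": the same for the moment, N m; "width": opening from 0.0 (shut) to 1.0 (fully open); "grip_force": force on a finger pad.
Only numpy, scipy, OpenCV 4.12 (cv2) and the standard library are available. Lean on these libraries where they do the work, as an engineer would, in place of code of your own. Each camera call takes 0.05 s, during which the arm holds its last target. There are 200 camera calls.

### The job

Take the solid white glass disc (not the ring) out of the steel tray and lay it flat on the top plate of the microscope stage, clear of the round pocket. Then slide it across the plate, without lifting it over the middle, until it drops into the pocket and lies level on its floor; it is glass, so press it only lightly. Let go of it there, and leave the ring, the dropper rack, the culture dish and the pump bottle where they are.

Things in the scene. Friction and masses are not known exactly. Their poses are not given: they have to be found in the camera images.
- disc: solid white glass insert disc, 60 mm diameter, 6 mm thick, 30 to 55 g, smooth edge. Lies flat in the steel tray at the start. Origin: centre of its underside; z up. It chips if it is pressed or knocked against the stage with more than 30 N. Slides easily on the plate (friction about 0.25), less easily under a fingertip.
- ring: white ring insert, 60 mm outside diameter, 36 mm hole, 6 mm thick; lies flat beside the disc in the tray. Not needed. Origin: centre of its underside.
- tray: fixed open tray of satin steel, 230 mm (its x) by 170 mm (its y) outside, walls 3 mm thick and 22 mm high with a narrow rolled rim, floor 3 mm thick. The disc and the ring lie about 60 mm either side of its centre along its x, at most 15 mm off its centre line; which one is nearer the robot varies. Origin: centre of its underside, z up.
- stage: fixed grey two-axis stage of a stereo microscope, its drives locked. Origin: centre of the underside of its foot (210 x 150 mm), z up, x along the long side, away from the robot. Carries a cross slide and a flat top plate 250 mm (x) by 180 mm (y), upper face 50 mm above the origin. Knurled knobs stick out below the plate: 43 mm past the foot at +x, 40 mm at +y.
- middle (a point): point 50 mm above the stage's origin, level with the plate's upper face. Near it is the one round pocket: upright walls, 63 mm wide, 5 mm deep, floor black with a bare metal rim. Its centre is shifted, as the drives were left, by up to 12 mm in the stage's x and up to 12 mm in its y from this point: not measured, to be felt or seen. A seated disc stands 1 mm proud of the plate.
- bare_front (a point): point 78 mm from the middle towards the robot (stage -x), on the plate's upper face: bare plate on which the disc can be laid clear of the pocket, whatever the shift. The like behind the pocket. A disc slid towards the pocket tips in edge first once its centre is within about 9 mm of the pocket's centre, and drops level when nearly concentric.
- rack: white block 45 x 135 x 28 mm with four small white dropper bottles standing in it, 80 mm high overall; beyond the work. Origin: centre of its underside. To be left alone.
- petri: clear round culture dish with lid, 60 mm diameter, 14 mm high; beyond the work. Origin: centre of its underside. To be left alone.
- pump_bottle: white bottle with a pump, 68 mm diameter, 200 mm high; beyond the work. Origin: centre of its underside. To be left alone.
There are look-alikes about, which are no part of the job. Leave any blue look-alike of the disc alone.

How it is judged:
On the way, in this order (a step that is already met when the one before it is completed fails the run):
1. the disc is lifted out of the tray (z of disc in the frame of tray above 0.035 m), for 0.2 s.
2. the disc lies flat on the top plate, clear of the pocket (its centre at least 48 mm from the stage's origin along the stage's x) (z of disc in the frame of stage between 0.048 and 0.052 m and x of disc in the frame of stage between -0.11 and 0.11 m and y of disc in the frame of stage between -0.06 and 0.06 m and (x of disc in the frame of stage below -0.048 m or x of disc in the frame of stage above 0.048 m) and angle between disc's own z axis and vertical below 0.04 rad and contact force between disc and stage above 0.05 N), for 0.2 s.
At the end, for the whole second after the job is handed in: the disc is at rest, level (within 1.7 degrees) at the bottom of the pocket: underside 45 mm (within 1.5 mm) above the stage's origin, centre within 17 mm of it along the stage's x and y; ring, rack, culture dish and pump bottle within 25 mm of their places (z of disc in the frame of stage between 0.0435 and 0.0465 m and x of disc in the frame of stage between -0.017 and 0.017 m and y of disc in the frame of stage between -0.017 and 0.017 m and angle between disc's own z axis and vertical below 0.03 rad and linear speed of disc below 0.01 m/s and distance of each of ring, rack, petri, pump_bottle from where it was at the start of the episode below 0.025 m); the robot touches nothing.
It fails at once if the glass disc is pressed or knocked against the stage with more than 30 N (contact force between disc and stage above 30 N).
It fails at once if the disc is held in the air, 8 to 60 mm above the plate, over the middle of the stage (within 35 mm of its origin along x and y), instead of sliding there (z of disc in the frame of stage between 0.058 and 0.11 m and x of disc in the frame of stage between -0.035 and 0.035 m and y of disc in the frame of stage between -0.035 and 0.035 m).
It fails at once if the ring, the rack, the culture dish or the pump bottle is pushed more than 25 mm from its place (distance of any of ring, rack, petri, pump_bottle from where it was at the start of the episode above 0.025 m).
It also fails if it takes over 72 s, if anything falls off the work surface, if the arm or the gripper's body presses on something with over 40 N, if the wrist force passes 120 N, or if a joint passes its speed limit or range.

## Working session

There is one attempt and no reset: what is moved stays moved. The work goes in short steps, Python scripts to look and compute and a tool call to move; the robot and the scene stay as the last step left them, time stands still between calls to the robot, and variables do not carry over. Pictures are saved under pics/ and viewed, at most 10 in all, crops included, and the job is handed in when it is done.

Besides the shell and the picture viewer there is one more tool, called after "Call:" in YAML: its name, and indented under it one key for each argument. jog_arm: Moves the arm, as the interface text tells. Its arguments: {"type":"object","properties":{"increments":{"type":"array","items":{"type":"array","items":{"type":"array","items":{"type":"number"}}}},"force":{"type":"number"}},"required":["increments"]}

```bash
mkdir -p pics; ls
python3 - <<'E'
from workcell import read_state, viewer, bot
import cv2, numpy as np
s=read_state(); print({k:np.round(v,3).tolist() for k,v in s.items()})
for n in("top","scene"):
    im,d=viewer.read_camera(n); cv2.imwrite(f"pics/{n}0.png",im); np.save(f"pics/{n}0.npy",d)
    c=viewer.camera_params(n); print(n,{k:np.round(v,4).tolist() for k,v in c.items()})
E
```

```text
pics
{'time': 0.0, 'q': [-1.262, 0.265, 1.605, 0.0, 1.274, -0.037], 'joint_vel': [0.001, -0.0, 0.001, -0.001, -0.001, -0.0], 'joint_torque': [0.002, -51.51, -36.731, 0.0, 0.013, 0.0], 'tool_pos': [0.229, -0.634, 0.303], 'tcp_rot': [-3.093, -0.54, 0.0], 'wrist_force': [0.36, -0.011, -0.063], 'torque': [0.014, 0.042, -0.026], 'grip_force': 0.0, 'width': 1.0}
top {'fx': 410.0244, 'fy': 410.0244, 'cx': 280.52, 'cy': 208.8975, 'R': [[0.0058, -1.0, 0.0022], [-0.9837, -0.0061, -0.18], [0.18, -0.0011, -0.9837]], 't': [-0.0351, 0.5421, 0.8952]}
scene {'fx': 535.182, 'fy': 535.182, 'cx': 276.757, 'cy': 208.0381, 'R': [[-0.6504, 0.7593, -0.021], [0.5277, 0.4319, -0.7314], [-0.5463, -0.4868, -0.6816]], 't': [0.383, -0.2502, 1.6604]}
```

View pics/top0.png

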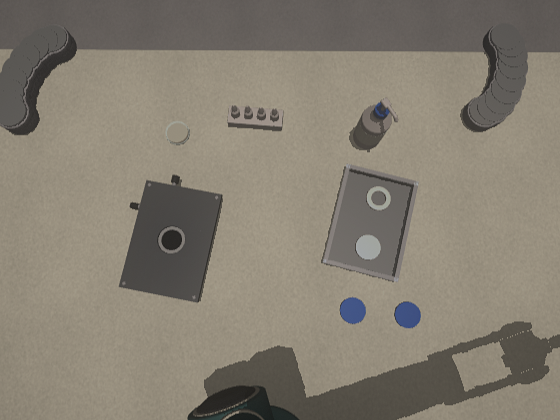

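View pics/scene0.png

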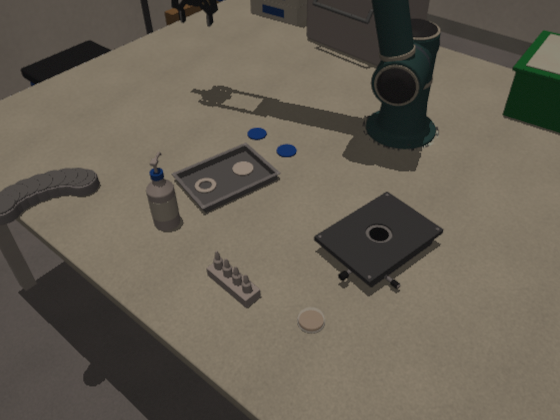

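The top view shows the disc at about (368,247), nearer the robot, and the ring at (378,198). The pocket is at (172,240), and the plate corners are about (148,181), (222,194), (198,301) and (120,286). The scene view agrees.

```bash
cat > h.py <<'E'
import numpy as np, cv2
from workcell import read_state, viewer, bot
def ray(name,uv,z):
    c=viewer.camera_params(name);R=np.array(c["R"]);t=np.array(c["t"])
    d=R.T@np.array([(uv[0]-c["cx"])/c["fx"],(uv[1]-c["cy"])/c["fy"],1]);o=-R.T@t
    return o+d*(z-o[2])/d[2]
def blob(mask,lo,hi,near=None):
    cs,_=cv2.findContours(mask.astype(np.uint8)*255,cv2.RETR_EXTERNAL,cv2.CHAIN_APPROX_NONE)
    return [c for c in cs if lo<cv2.contourArea(c)<hi]
E
python3 - <<'E'
from h import *
im=cv2.imread("pics/top0.png");g=im.max(2).astype(int);d=np.load("pics/top0.npy")
sat=g-im.min(2)
# disc & ring
m=np.zeros(g.shape,bool);m[170:280,325:415]=1
for c in blob((g>150)&m,150,1200):
    e=cv2.fitEllipse(c);P=ray("top",e[0],.009);print("white",e,P.round(4), d[int(e[0][1]),int(e[0][0])])
# plate
m[:]=0;m[170:310,110:232]=1
c=max(blob((g<90)&m,3000,20000),key=cv2.contourArea);r=cv2.minAreaRect(c);b=cv2.boxPoints(r)
ap=cv2.approxPolyDP(cv2.convexHull(c),5,True)[:,0]
print("hull",ap.tolist());print(r)
W=np.array([ray("top",p,.05) for p in b]);print(W.round(4),W.mean(0),[np.linalg.norm(W[i]-W[i-1]).round(4) for i in range(4)])
print(g[240,150:196].tolist()); print(g[215:265,172].tolist())
im2,d2=im,d
c0=viewer.camera_params("top");R=np.array(c0["R"]);t=np.array(c0["t"])
for (u,v) in [(172,210),(172,240),(172,265),(368,247),(355,215),(353,310)]:
    z=d[v,u];X=R.T@(np.array([(u-c0["cx"])/c0["fx"]*z,(v-c0["cy"])/c0["fy"]*z,z])-t);print((u,v),X.round(4))
cv2.imwrite("pics/crop0.png",cv2.convertScaleAbs(cv2.resize(im[170:310,110:420],None,fx=2.5,fy=2.5,interpolation=cv2.INTER_CUBIC),alpha=1.5))
E
```

```text
white ((337.6545104980469, 273.5430908203125), (11.002646446228027, 70.37859344482422), 97.27197265625) [ 0.3969 -0.1662  0.009 ] 0.96695346
white ((367.7448425292969, 246.73057556152344), (22.783838272094727, 24.021190643310547), 115.46565246582031) [ 0.46   -0.2386  0.009 ] 0.9688657
white ((407.7106018066406, 266.1229248046875), (12.279145240783691, 100.0989990234375), 6.128979682922363) [ 0.4151 -0.3309  0.009 ] 0.9747375
white ((378.1623229980469, 197.77879333496094), (21.704736709594727, 22.976552963256836), 125.02177429199219) [ 0.5784 -0.2676  0.009 ] 0.9994772
white ((405.6694641113281, 173.5206756591797), (7.4644246101379395, 45.1202278137207), 97.3882827758789) [ 0.6394 -0.3371  0.009 ] 1.0132189
white ((331.9114074707031, 185.7340850830078), (13.840629577636719, 89.94402313232422), 6.893917083740234) [ 0.6076 -0.1564  0.009 ] 1.0074792
hull [[146, 181], [176, 175], [221, 195], [198, 301], [119, 286], [130, 204]]
((169.59616088867188, 235.01922607421875), (89.82119750976562, 120.21919250488281), 11.309932708740234)
[[0.3675 0.338  0.05  ]
 [0.6392 0.3042 0.05  ]
 [0.5981 0.0966 0.05  ]
 [0.3304 0.1406 0.05  ]] [0.48380329 0.21985829 0.05      ] [np.float64(0.2008), np.float64(0.2738), np.float64(0.2116), np.float64(0.2713)]
[72, 73, 72, 72, 72, 73, 73, 48, 108, 127, 129, 77, 39, 40, 42, 41, 41, 42, 42, 42, 41, 42, 42, 42, 42, 41, 42, 40, 42, 42, 40, 36, 132, 128, 131, 70, 74, 74, 75, 75, 76, 75, 75, 76, 77, 77]
[73, 73, 73, 73, 73, 73, 73, 74, 73, 73, 62, 107, 128, 128, 92, 44, 39, 41, 42, 41, 41, 42, 42, 42, 42, 42, 41, 41, 43, 40, 42, 41, 42, 41, 47, 108, 129, 129, 97, 70, 73, 74, 74, 74, 75, 74, 75, 75, 74, 74]
(172, 210) [0.538  0.2175 0.0503]
(172, 240) [0.4696 0.2156 0.0436]
(172, 265) [0.4128 0.2115 0.0479]
(368, 247) [ 0.4593 -0.2391  0.0094]
(355, 215) [ 0.5372 -0.212   0.0012]
(353, 310) [ 0.3142 -0.2001  0.008 ]
```

View pics/crop0.png

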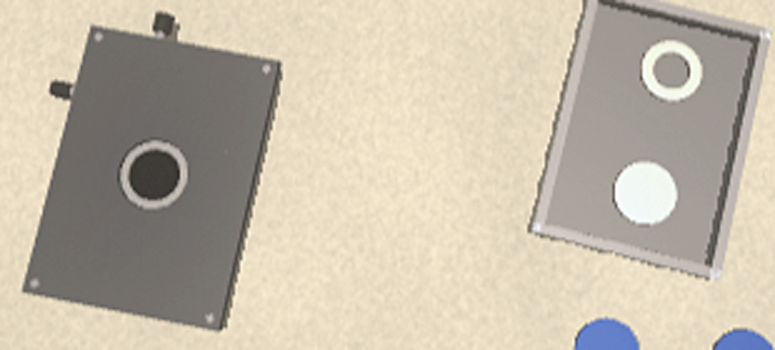

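The enlarged crop confirms the layout: the disc is at crop (645,193), the pocket at (154,175), and the plate screws at (98,36), (266,69), (34,283) and (210,318). Next I work out poses and yaws and check them against the scene view.

```bash
cat >> h.py <<'E'
from scipy.spatial.transform import Rotation as Ro
def goto(p,yaw):
    """remaining move in tool axes (units 30mm, 6deg) to TCP pos p, tool down with tool x at yaw"""
    s=read_state();R=Ro.from_rotvec(s["tcp_rot"]);T=Ro.from_euler("ZX",[yaw,np.pi])
    print("pos",np.round(s["tool_pos"],4),"yaw",np.degrees(np.arctan2(*R.as_matrix()[1::-1,0])).round(2),"t",s["time"],"w",s["width"],"F",np.round(s["wrist_force"],2))
    print("shift",(R.inv().apply(np.array(p)-s["tool_pos"])/.03).round(3),"turn",(np.degrees((R.inv()*T).as_rotvec())/6).round(3))
E
python3 - <<'E'
from h import *
px=lambda a:(a[0]/2.5+110-.3,a[1]/2.5+170-.3)
S=np.array([ray("top",px(a),.05) for a in [(98,36),(266,69),(34,283),(210,318)]])
print(S.round(4),"origin",S.mean(0).round(4))
xa=(S[0]+S[1]-S[2]-S[3]);ya=(S[0]+S[2]-S[1]-S[3]);print("x yaw",np.degrees(np.arctan2(xa[1],xa[0])),"y yaw-90",np.degrees(np.arctan2(ya[1],ya[0]))-90,np.linalg.norm(xa)/2,np.linalg.norm(ya)/2)
T=np.array([ray("top",px(a),.022) for a in [(592,2),(766,35),(537,229),(714,274)]]);xa=(T[0]+T[1]-T[2]-T[3])
print("tray",T.mean(0).round(4),np.degrees(np.arctan2(xa[1],xa[0])),np.linalg.norm(xa)/2)
for n,pk,dk in(("top",(172,240),(368,247)),("scene",(379,234),(243,168))):
    im=cv2.imread(f"pics/{n}0.png");g=im.max(2)
    m=np.zeros(g.shape,np.uint8);cv2.circle(m,pk,20,1,-1)
    for nm,mk,z in (("rim",(g>95)&(m>0),.05),):
        c=max(blob(mk,100,3000),key=cv2.contourArea);e=cv2.fitEllipse(c);print(n,nm,np.round(e[0],2),np.round(e[1],1),ray(n,e[0],.05).round(4),ray(n,e[0],.045).round(4))
    m[:]=0;cv2.circle(m,dk,17,1,-1)
    c=max(blob((g>150)&(m>0),100,3000),key=cv2.contourArea);e=cv2.fitEllipse(c);print(n,"disc",np.round(e[0],2),np.round(e[1],1),ray(n,e[0],.008).round(4))
goto([.46,-.239,.1],np.radians(-13))
E
```

```text
[[0.5989 0.2746 0.05  ]
 [0.5685 0.1173 0.05  ]
 [0.3725 0.3172 0.05  ]
 [0.343  0.1592 0.05  ]] origin [0.4707 0.2171 0.05  ]
x yaw -10.587224074502437 y yaw-90 -10.768870180394487 0.22985940308029912 0.16045132680070995
tray [ 0.5155 -0.2447  0.022 ] -14.635379405577952 0.2296637608557314
top rim [171.21 239.5 ] [25.4 26.9] [0.47   0.2158 0.05  ] [0.4706 0.2171 0.045 ]
top disc [367.74 246.73] [22.8 24. ] [ 0.4601 -0.2388  0.008 ]Traceback (most recent call last):
  File "<stdin>", line 12, in <module>
ValueError: max() iterable argument is empty
```

Run:
```python
from h import *
im=cv2.imread("pics/scene0.png");g=im.max(2)
for nm,pk,r,f,z in(("disc",(243,168),15,lambda v:v>125,.008),("pocket",(379,234),22,lambda v:v>105,.0475)):
    m=np.zeros(g.shape,np.uint8);cv2.circle(m,pk,r,1,-1);print(nm,g[pk[1],pk[0]-16:pk[0]+17].tolist())
    cs=blob(f(g)&(m>0),60,3000)
    for c in cs:
        e=cv2.fitEllipse(c);print(nm,np.round(e[0],2),np.round(e[1],1),ray("scene",e[0],z).round(4))
goto([.46,-.239,.12],np.radians(-14.6))
```

```text
disc [75, 75, 74, 74, 74, 117, 141, 145, 145, 145, 146, 146, 145, 145, 145, 145, 145, 145, 145, 145, 145, 145, 145, 145, 145, 146, 95, 73, 74, 74, 75, 74, 74]
disc [242.45 167.59] [11.2 19.5] [ 0.4617 -0.2369  0.008 ]
pocket [50, 51, 55, 84, 97, 91, 49, 14, 14, 15, 15, 15, 13, 15, 12, 15, 14, 15, 16, 15, 14, 14, 15, 15, 14, 42, 89, 98, 93, 60, 49, 50, 50]
pos [ 0.2286 -0.6346  0.3027] yaw 19.81 t 0.1 w 0.9997322978786952 F [ 0.39  0.37 -0.17]
shift [11.725 -9.778  6.11 ] turn [-1.900e-02  5.000e-03  5.735e+00]
```

Call:
jog_arm:
  increments:
    - [[0.9,-0.8,0.5,0,0,1,1],[0.9,-0.8,0.5,0,0,1,1],[0.9,-0.8,0.5,0,0,1,1],[0.9,-0.8,0.5,0,0,1,1],[0.9,-0.8,0.5,0,0,1,1]]
  force: 30

```text
time: 0.52
tool_pos: [0.3449, -0.4973, 0.2277]
tcp_rot: [-3.127, 0.289, 0.001]
wrist_force: [0.2, -0.2, 0.3]
width: 1.002
grip_force: 0.0
```

Run:
```python
from h import *
goto([.461,-.238,.11],np.radians(-14.6))
```

```text
pos [ 0.3449 -0.4973  0.2277] yaw -10.54 t 0.5167 w 1.0022032719261609 F [ 0.2  -0.17  0.28]
shift [ 2.225 -9.202  3.93 ] turn [-0.009  0.009  0.676]
```

Call:
jog_arm:
  increments:
    - [[0.3,-1,0.5,0,0,0.7,0.65],[0.2,-1,0.5,0,0,0,0.65],[0.2,-1,0.5,0,0,0,0.65],[0.2,-1,0.4,0,0,0,0.65],[0.2,-1,0.4,0,0,0,0.65]]

```text
time: 0.93
tool_pos: [0.4122, -0.3592, 0.1586]
tcp_rot: [-3.116, 0.393, 0.002]
wrist_force: [0.3, -0.6, -0.4]
width: 0.823
grip_force: 0.0
```

Call:
jog_arm:
  increments:
    - [[0.2,-1,0.3,0,0,0,0.65],[0.2,-0.9,0.3,0,0,0,0.65],[0.2,-0.7,0.2,0,0,0,0.65],[0.1,-0.4,0,0,0,0,0.65],[0,0,0,0,0,0,0.65]]

```text
time: 1.35
tool_pos: [0.4552, -0.277, 0.1352]
tcp_rot: [-3.116, 0.389, 0.002]
wrist_force: [0.1, -0.3, 0.1]
width: 0.825
grip_force: 0.0
```

Run:
```python
from h import *
goto([.461,-.238,.082],np.radians(-14.6))
for n in("scene","top"):
    im,d=viewer.read_camera(n); cv2.imwrite(f"pics/{n}1.png",im)
im=cv2.imread("pics/scene1.png")[90:250,140:320];im2=cv2.imread("pics/top1.png")[170:310,290:450]
f=lambda a:cv2.convertScaleAbs(cv2.resize(a,(400,350),interpolation=cv2.INTER_CUBIC),alpha=1.4)
cv2.imwrite("pics/c1.png",np.hstack([f(im),f(im2)]))
```

```text
pos [ 0.4552 -0.277   0.1352] yaw -14.23 t 1.35 w 0.8253751841244017 F [ 0.06 -0.31  0.06]
shift [-0.13  -1.305  1.775] turn [-0.01   0.015  0.062]
```

View pics/c1.png

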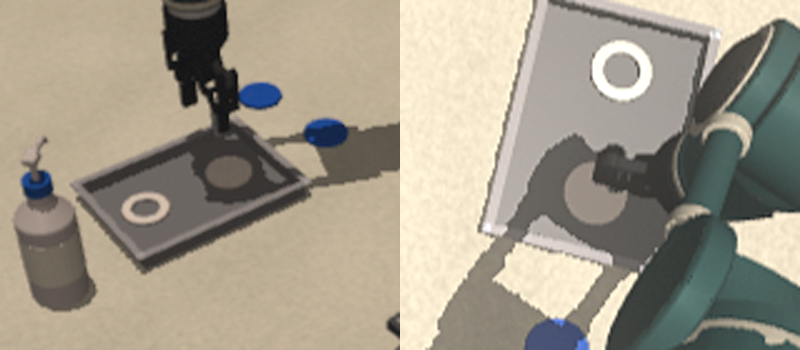

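The crops show the gripper about 4 cm short of the disc in y, as the state says. The disc, in shadow at (228,170) and (595,192), and the ring are undisturbed.

Call:
jog_arm:
  increments:
    - [[-0.1,-0.7,0,0,0,0,0.55],[0,-0.6,0.1,0,0,0,0.55],[0,0,0.7,0,0,0,0.55],[0,0,0.6,0,0,0,0.55],[0,0,0,0,0,0,0.55]]

```text
time: 1.87
tool_pos: [0.4594, -0.2406, 0.0914]
tcp_rot: [-3.115, 0.395, 0.007]
wrist_force: [-0.8, 1.5, -0.6]
width: 0.772
grip_force: 0.0
```

Run:
```python
from h import *
goto([.461,-.238,.077],np.radians(-14.6))
```

```text
pos [ 0.4594 -0.2406  0.0914] yaw -14.44 t 1.8667 w 0.7717738771138837 F [-0.84  1.45 -0.64]
shift [ 0.031 -0.098  0.481] turn [-0.008  0.045  0.026]
```

Call:
jog_arm:
  increments:
    - [[0,-0.1,0.2,0,0,0,0.5],[0,0,0.15,0,0,0,0.5],[0,0,0.1,0,0,0,0.5],[0,0,0,0,0,0,0.5],[0,0,0,0,0,0,0.5]]

```text
time: 2.28
tool_pos: [0.4627, -0.2381, 0.0808]
tcp_rot: [3.116, -0.394, 0.001]
wrist_force: [0.4, 0.2, 0.3]
width: 0.747
grip_force: 0.0
```

Call:
jog_arm:
  increments:
    - [[0,0,0.03,0,0,0,0.5],[0,0,0.03,0,0,0,0.5],[0,0,0,0,0,0,0.5],[0,0,0,0,0,0,0.5],[0,0,0,0,0,0,0.5]]

```text
time: 2.7
tool_pos: [0.4624, -0.2377, 0.0787]
tcp_rot: [3.117, -0.393, 0.0]
wrist_force: [0.0, 0.1, -0.9]
width: 0.75
grip_force: 0.0
```

Call:
jog_arm:
  increments:
    - [[0,0,0.05,0,0,0,0.5],[0,0,0.05,0,0,0,0.5],[0,0,0,0,0,0,0.5],[0,0,0,0,0,0,0.5],[0,0,0,0,0,0,0.5]]

```text
time: 3.12
tool_pos: [0.4624, -0.2377, 0.0755]
tcp_rot: [-3.117, 0.393, 0.0]
wrist_force: [0.4, 0.2, 0.5]
width: 0.748
grip_force: 0.0
```

Call:
jog_arm:
  increments:
    - [[0,0,0.03,0,0,0,0.5],[0,0,0.03,0,0,0,0.5],[0,0,0,0,0,0,0.5],[0,0,0,0,0,0,0.5],[0,0,0,0,0,0,0.5]]

```text
time: 3.53
tool_pos: [0.4624, -0.2377, 0.0738]
tcp_rot: [-3.117, 0.393, 0.0]
wrist_force: [-0.0, 0.8, -0.9]
width: 0.748
grip_force: 0.0
```

Call:
jog_arm:
  increments:
    - [[0,0,0.03,0,0,0,0.5],[0,0,0.03,0,0,0,0.5],[0,0,0,0,0,0,0.5],[0,0,0,0,0,0,0.5],[0,0,0,0,0,0,0.5]]

```text
time: 3.95
tool_pos: [0.4624, -0.2377, 0.0719]
tcp_rot: [-3.117, 0.393, 0.0]
wrist_force: [0.5, -0.5, -0.2]
width: 0.751
grip_force: 0.0
```

Call:
jog_arm:
  increments:
    - [[0,0,0.03,0,0,0,0.5],[0,0,0.03,0,0,0,0.5],[0,0,0,0,0,0,0.5],[0,0,0,0,0,0,0.5],[0,0,0,0,0,0,0.5]]

```text
time: 4.37
tool_pos: [0.4624, -0.2377, 0.0702]
tcp_rot: [-3.117, 0.393, 0.0]
wrist_force: [0.2, -0.8, -0.2]
width: 0.749
grip_force: 0.0
```

Call:
jog_arm:
  increments:
    - [[0,0,0.03,0,0,0,0.5],[0,0,0.03,0,0,0,0.5],[0,0,0,0,0,0,0.5],[0,0,0,0,0,0,0.5],[0,0,0,0,0,0,0.5]]

```text
time: 4.78
tool_pos: [0.4626, -0.2378, 0.0695]
tcp_rot: [3.117, -0.393, -0.0]
wrist_force: [-1.4, 2.2, 10.6]
width: 0.753
grip_force: 4.7
```

Call:
jog_arm:
  increments:
    - [[0,0,0.03,0,0,0,0.5],[0,0,0.03,0,0,0,0.5],[0,0,0,0,0,0,0.5],[0,0,0,0,0,0,0.5],[0,0,0,0,0,0,0.5]]

```text
time: 5.2
tool_pos: [0.4627, -0.2379, 0.0694]
tcp_rot: [-3.117, 0.393, 0.001]
wrist_force: [-9.3, 4.5, 24.3]
width: 0.752
grip_force: 11.9
```

Run:
```python
from h import *
s=read_state();R=Ro.from_rotvec(s["tcp_rot"]);print("F tool",R.inv().apply(s["wrist_force"]).round(2),"M tool",R.inv().apply(s["torque"]).round(3))
```

```text
F tool [-10.18  -2.02 -24.32] M tool [ 0.372 -1.569 -0.005]
```

Call:
jog_arm:
  increments:
    - [[0,0,-0.18,0,0,0,0.5],[0,0,0,0,0,0,0.5],[0,0,0,0,0,0,0.5],[0,0,0,0,0,0,0.3],[0,0,0,0,0,0,0.2]]
  force: 25

```text
time: 5.62
tool_pos: [0.4625, -0.2378, 0.0721]
tcp_rot: [-3.117, 0.394, 0.0]
wrist_force: [-1.3, 0.3, 6.8]
width: 0.682
grip_force: 25.6
```

Call:
jog_arm:
  increments:
    - [[0,0,0,0,0,0,0.2],[0,0,0,0,0,0,0.2],[0,0,0,0,0,0,0.2],[0,0,0,0,0,0,0.2],[0,0,0,0,0,0,0.2]]

```text
time: 6.03
tool_pos: [0.4625, -0.2378, 0.0721]
tcp_rot: [-3.117, 0.393, 0.0]
wrist_force: [-1.6, 0.6, 5.5]
width: 0.684
grip_force: 25.6
```

Call:
jog_arm:
  increments:
    - [[0,0,-0.2,0,0,0,0.2],[0,0,-0.5,0,0,0,0.2],[0,0,-0.8,0,0,0,0.2],[0,0,-0.8,0,0,0,0.2],[0,0,-0.8,0,0,0,0.2]]

```text
time: 6.45
tool_pos: [0.4617, -0.2373, 0.1651]
tcp_rot: [-3.116, 0.393, 0.003]
wrist_force: [-0.1, -0.2, -1.0]
width: 0.683
grip_force: 27.0
```

Run:
```python
from h import *
goto([.394,.231,.15],np.radians(-10.7))
im,d=viewer.read_camera("scene");cv2.imwrite("pics/lift.png",cv2.resize(im[60:270,130:340],(600,600),interpolation=cv2.INTER_CUBIC))
```

```text
pos [ 0.4617 -0.2373  0.1651] yaw -14.39 t 6.45 w 0.6829547373897642 F [-0.1  -0.18 -0.98]
shift [ -6.065 -14.561   0.524] turn [-0.006  0.019 -0.615]
```

View pics/lift.png

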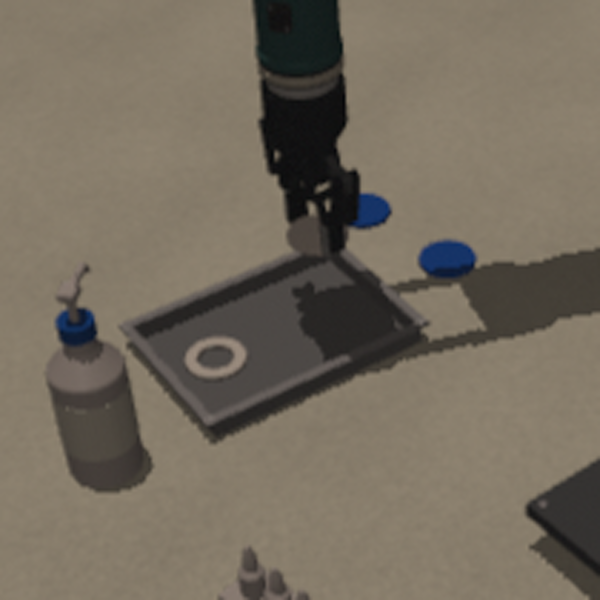

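The disc is gripped and out of the tray, at crop (310,237), and the ring is undisturbed. I carry it to the bare front.

Call:
jog_arm:
  increments:
    - [[-0.2,-0.5,0,0,0,-0.2,0.2],[-0.4,-0.9,0,0,0,-0.2,0.2],[-0.4,-1,0,0,0,-0.2,0.2],[-0.4,-1,0,0,0,0,0.2],[-0.4,-1,0,0,0,0,0.2]]

```text
time: 6.92
tool_pos: [0.4361, -0.0962, 0.1645]
tcp_rot: [-3.127, 0.297, 0.001]
wrist_force: [-0.2, 1.0, -0.1]
width: 0.68
grip_force: 27.0
```

Call:
jog_arm:
  increments:
    - [[-0.4,-1,0,0,0,0,0.2],[-0.4,-1,0,0,0,0,0.2],[-0.4,-1,0,0,0,0,0.2],[-0.4,-1,0,0,0,0,0.2],[-0.4,-1,0,0,0,0,0.2]]

```text
time: 7.33
tool_pos: [0.4052, 0.0625, 0.1647]
tcp_rot: [-3.128, 0.296, 0.0]
wrist_force: [0.6, 0.7, -0.0]
width: 0.677
grip_force: 27.0
```

Run:
```python
from h import *
goto([.394,.231,.15],np.radians(-10.7))
```

```text
pos [0.4052 0.0625 0.1647] yaw -10.81 t 7.3333 w 0.6771875714638531 F [ 0.64  0.69 -0.02]
shift [-1.42  -5.446  0.491] turn [ 0.     0.002 -0.018]
```

Call:
jog_arm:
  increments:
    - [[-0.3,-1,0,0,0,0,0.2],[-0.3,-1,0,0,0,0,0.2],[-0.3,-1,0,0,0,0,0.2],[-0.2,-0.8,0,0,0,0,0.2],[-0.1,-0.5,0,0,0,0,0.2]]

```text
time: 7.75
tool_pos: [0.3941, 0.1969, 0.1647]
tcp_rot: [-3.127, 0.292, 0.001]
wrist_force: [0.5, 0.0, 0.4]
width: 0.685
grip_force: 27.0
```

Call:
jog_arm:
  increments:
    - [[-0.1,-0.3,0.2,0,0,0,0.2],[0,0,0.2,0,0,0,0.2],[0,0,0,0,0,0,0.2],[0,0,0,0,0,0,0.2],[0,0,0,0,0,0,0.2]]

```text
time: 8.17
tool_pos: [0.3934, 0.203, 0.1524]
tcp_rot: [3.127, -0.297, -0.002]
wrist_force: [-0.0, -0.4, -0.7]
width: 0.684
grip_force: 27.0
```

Run:
```python
from h import *
goto([.394,.231,.119],np.radians(-10.7))
for n in("scene","top"):
    im,d=viewer.read_camera(n); cv2.imwrite(f"pics/{n}2.png",im)
im=cv2.imread("pics/scene2.png")[110:310,280:480];im2=cv2.imread("pics/top2.png")[170:310,100:240]
f=lambda a:cv2.convertScaleAbs(cv2.resize(a,(400,400),interpolation=cv2.INTER_CUBIC),alpha=1.6)
cv2.imwrite("pics/c2.png",np.hstack([f(im),f(im2)]))
```

```text
pos [0.3934 0.203  0.1524] yaw -10.86 t 8.1667 w 0.6841050501303073 F [-0.02 -0.42 -0.68]
shift [-0.154 -0.923  1.114] turn [ 0.009  0.009 -0.027]
```

View pics/c2.png

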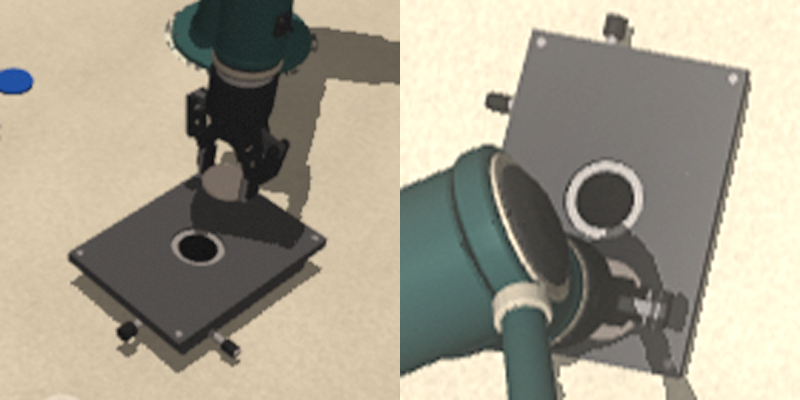

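The disc is held level over the plate's front corner, at scene crop (225,182), clear of the pocket at (198,247).

Call:
jog_arm:
  increments:
    - [[-0.15,-0.5,0,0,0,0,0.2],[0,-0.4,0.2,0,0,0,0.2],[0,0,0.5,0,0,0,0.2],[0,0,0.2,0,0,0,0.2],[0,0,0,0,0,0,0.2]]

```text
time: 8.68
tool_pos: [0.393, 0.2307, 0.1241]
tcp_rot: [3.125, -0.295, -0.005]
wrist_force: [-0.2, -0.0, -1.6]
width: 0.679
grip_force: 27.0
```

Call:
jog_arm:
  increments:
    - [[0,0,0.05,0,0,0,0.2],[0,0,0,0,0,0,0.2],[0,0,0,0,0,0,0.2],[0,0,0,0,0,0,0.2],[0,0,0,0,0,0,0.2]]

```text
time: 9.1
tool_pos: [0.3946, 0.2315, 0.125]
tcp_rot: [-3.127, 0.296, -0.001]
wrist_force: [0.1, 0.0, -0.7]
width: 0.684
grip_force: 27.0
```

Call:
jog_arm:
  increments:
    - [[0,0,0.06,0,0,0,0.2],[0,0,0.06,0,0,0,0.2],[0,0,0,0,0,0,0.2],[0,0,0,0,0,0,0.2],[0,0,0,0,0,0,0.2]]

```text
time: 9.52
tool_pos: [0.3942, 0.2314, 0.1208]
tcp_rot: [3.128, -0.295, -0.0]
wrist_force: [0.5, -0.5, -1.1]
width: 0.681
grip_force: 27.0
```

Call:
jog_arm:
  increments:
    - [[0,0,0.02,0,0,0,0.2],[0,0,0.01,0,0,0,0.2],[0,0,0,0,0,0,0.2],[0,0,0,0,0,0,0.2],[0,0,0,0,0,0,0.2]]

```text
time: 9.93
tool_pos: [0.3942, 0.2314, 0.12]
tcp_rot: [-3.128, 0.295, 0.0]
wrist_force: [-0.5, 0.7, -0.7]
width: 0.683
grip_force: 27.0
```

Call:
jog_arm:
  increments:
    - [[0,0,0.02,0,0,0,0.2],[0,0,0.01,0,0,0,0.2],[0,0,0,0,0,0,0.2],[0,0,0,0,0,0,0.2],[0,0,0,0,0,0,0.2]]

```text
time: 10.35
tool_pos: [0.3942, 0.2314, 0.1191]
tcp_rot: [-3.128, 0.295, -0.0]
wrist_force: [1.1, 0.0, 0.7]
width: 0.685
grip_force: 27.2
```

Call:
jog_arm:
  increments:
    - [[0,0,0.015,0,0,0,0.2],[0,0,0,0,0,0,0.2],[0,0,0,0,0,0,0.2],[0,0,0,0,0,0,0.2],[0,0,0,0,0,0,0.2]]

```text
time: 10.77
tool_pos: [0.3943, 0.2315, 0.1191]
tcp_rot: [-3.128, 0.295, -0.0]
wrist_force: [-1.5, -0.0, 5.4]
width: 0.681
grip_force: 27.6
```

Call:
jog_arm:
  increments:
    - [[0,0,-0.02,0,0,0,0.35],[0,0,0,0,0,0,0.6],[0,0,0,0,0,0,0.6],[0,0,-0.3,0,0,0,0.6],[0,0,-0.8,0,0,0,0.6]]

```text
time: 11.18
tool_pos: [0.3917, 0.2301, 0.1496]
tcp_rot: [3.124, -0.295, -0.01]
wrist_force: [0.2, 0.0, -0.7]
width: 0.796
grip_force: 0.0
```

Call:
jog_arm:
  increments:
    - [[0,0.6,-0.8,0,0,0,0.6],[0,1,-0.5,0,0,0,0.6],[0,1,0,0,0,0,0.6],[0,1,0,0,0,0,0.6],[0,0.8,0,0,0,0,0.6]]

```text
time: 11.6
tool_pos: [0.3692, 0.1004, 0.1922]
tcp_rot: [-3.128, 0.294, -0.002]
wrist_force: [0.0, 0.2, 0.3]
width: 0.8
grip_force: 0.0
```

Run:
```python
from h import *
for n in("scene","top"):
    im,d=viewer.read_camera(n); cv2.imwrite(f"pics/{n}3.png",im)
im=cv2.imread("pics/scene3.png")[110:310,280:480];im2=cv2.imread("pics/top3.png")[170:310,100:240]
f=lambda a:cv2.convertScaleAbs(cv2.resize(a,(400,400),interpolation=cv2.INTER_CUBIC),alpha=1.6)
cv2.imwrite("pics/c3.png",np.hstack([f(im),f(im2)]))
goto([.3942,.2314,.1195],np.radians(-10.7))
for n,z in(("top",.056),("scene",.056)):
    im=cv2.imread(f"pics/{n}3.png");g=im.max(2)
    hsv=cv2.cvtColor(im,cv2.COLOR_BGR2HSV)
    c=viewer.camera_params(n);X=np.array(c["R"])@np.array([.393,.2315,.056])+c["t"];p=(int(X[0]/X[2]*c["fx"]+c["cx"]),int(X[1]/X[2]*c["fy"]+c["cy"]))
    print(n,p,g[p[1],p[0]-20:p[0]+21].tolist(),g[p[1]-18:p[1]+19,p[0]].tolist())
```

```text
pos [0.3686 0.0994 0.1915] yaw -10.97 t 11.7 w 0.8018654524582393 F [ 0.2   0.09 -0.5 ]
shift [ 0.    -4.483  2.397] turn [ 0.009 -0.002 -0.045]
top (161, 273) [68, 69, 69, 68, 69, 69, 69, 67, 69, 69, 68, 69, 69, 69, 69, 69, 69, 69, 69, 69, 69, 69, 68, 70, 69, 70, 70, 68, 69, 70, 70, 70, 70, 70, 70, 70, 71, 70, 70, 70, 70] [71, 55, 50, 52, 55, 57, 58, 60, 60, 62, 63, 64, 65, 65, 67, 68, 68, 68, 69, 69, 70, 70, 71, 71, 72, 72, 73, 73, 75, 75, 76, 76, 78, 78, 79, 77, 78]
scene (401, 214) [52, 52, 52, 52, 52, 53, 52, 53, 110, 143, 149, 150, 149, 149, 149, 149, 150, 150, 149, 149, 149, 150, 149, 149, 150, 149, 149, 149, 149, 149, 149, 149, 123, 74, 51, 53, 51, 52, 52, 61, 97] [91, 81, 66, 66, 57, 45, 47, 50, 52, 52, 51, 112, 149, 150, 149, 149, 149, 150, 149, 150, 149, 149, 149, 149, 149, 149, 150, 144, 116, 64, 48, 53, 52, 52, 53, 52, 52]
```

View pics/c3.png

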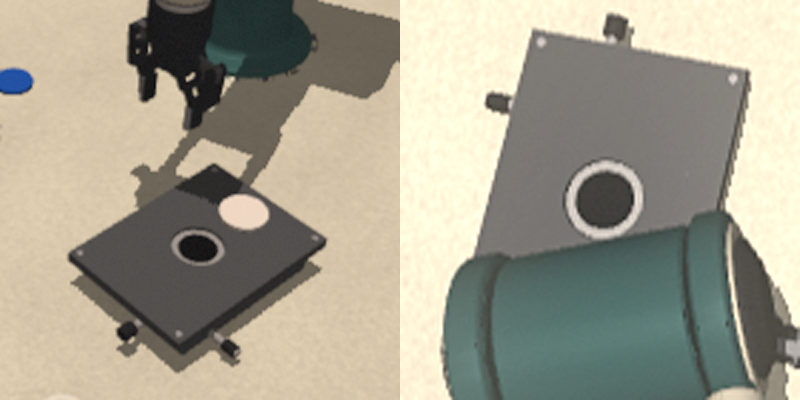

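The scene crop shows the disc lying flat on the front of the plate at (244,212), clear of the pocket at (198,247). The arm blocks the top view, so I measure both from the scene camera.

Run:
```python
from h import *
im=cv2.imread("pics/scene3.png");g=im.max(2)
def meas(mk,z,lo):
    c=max(blob(mk,lo,5000),key=cv2.contourArea);q=cv2.convexHull(c)[:,0].astype(float)
    W=np.array([ray("scene",p,z) for p in q])[:,:2].astype(np.float32)
    e=cv2.fitEllipse(W*1000);print(np.round(e[0],1),np.round(e[1],1),"circ",cv2.minEnclosingCircle(W*1000));return np.array(e[0])
m=np.zeros(g.shape,np.uint8);cv2.circle(m,(401,214),22,1,-1);d=meas((g>110)&(m>0),.056,100)
m[:]=0;cv2.circle(m,(379,233),20,1,-1);m&=(g<110).astype(np.uint8)
for z in(.05,.045):p=meas((g>75)&(m>0),z,20)
m2=(g<30)&(m>0);meas(m2,.045,20)
im=cv2.imread("pics/top0.png");g=im.max(2)
```

```text
[395.2 232.6] [57.  60.2] circ ((395.0019226074219, 232.53134155273438), 30.19649314880371)
[475.9 219.8] [57.  59.7] circ ((476.64923095703125, 220.16387939453125), 30.1669921875)
[471.4 217.6] [57.3 60. ] circ ((472.1739196777344, 217.92828369140625), 30.333356857299805)
[472.4 218.7] [41.  42.4] circ ((472.59307861328125, 218.71434020996094), 21.27275276184082)
```

Call:
jog_arm:
  increments:
    - [[0,-0.9,0,0,0,0,0.6],[0,-1,0,0,0,0,0.6],[0,-1,0,0,0,0,0.6],[0,-1,0.3,0,0,0,0.6],[0,-0.5,0.7,0,0,0,0.6]]

```text
time: 12.12
tool_pos: [0.3975, 0.2362, 0.1646]
tcp_rot: [-3.122, 0.293, -0.012]
wrist_force: [0.5, 0.4, -0.2]
width: 0.801
grip_force: 0.0
```

Call:
jog_arm:
  increments:
    - [[0,0,0.6,0,0,0,0.6],[0,0,0,0,0,0,0.6],[0,0,0,0,0,0,0.6],[0,0,0,0,0,0,0.6],[0,0,0,0,0,0,0.6]]

```text
time: 12.53
tool_pos: [0.395, 0.2316, 0.1445]
tcp_rot: [-3.126, 0.296, -0.003]
wrist_force: [-0.6, 0.4, 0.7]
width: 0.799
grip_force: 0.0
```

Run:
```python
from h import *
goto([.3942,.2314,.1195],np.radians(-10.7))
```

```text
pos [0.395  0.2316 0.1445] yaw -10.82 t 12.5333 w 0.7988433296165263 F [-0.6   0.43  0.68]
shift [-0.025  0.012  0.834] turn [-0.013 -0.016 -0.02 ]
```

Call:
jog_arm:
  increments:
    - [[-0.03,0,0.3,0,0,0,0.6],[0,0,0.35,0,0,0,0.6],[0,0,0.16,0,0,0,0.6],[0,0,0,0,0,0,0.6],[0,0,0,0,0,0,0.6]]
  force: 20

```text
time: 12.95
tool_pos: [0.3928, 0.2311, 0.1182]
tcp_rot: [3.127, -0.296, -0.002]
wrist_force: [0.7, -0.3, 0.3]
width: 0.799
grip_force: 0.0
```

Call:
jog_arm:
  increments:
    - [[0,0,0,0,0,0,0.4],[0,0,0,0,0,0,0.3],[0,0,0,0,0,0,0.2],[0,0,0,0,0,0,0.2],[0,0,0,0,0,0,0.2]]

```text
time: 13.37
tool_pos: [0.3936, 0.2317, 0.1192]
tcp_rot: [-3.127, 0.295, -0.001]
wrist_force: [0.4, -0.8, 0.6]
width: 0.686
grip_force: 21.6
```

Run:
```python
from h import *
goto([.4715,.2174,.1193],np.radians(-10.7))
```

```text
pos [0.3936 0.2317 0.1192] yaw -10.78 t 13.3667 w 0.6860090186856153 F [ 0.42 -0.76  0.55]
shift [ 2.64  -0.016 -0.   ] turn [-0.005 -0.006 -0.014]
```

Call:
jog_arm:
  increments:
    - [[0.2,0,0,0,0,0,0.2],[0.4,0,0,0,0,0,0.2],[0.4,0,0,0,0,0,0.2],[0.4,0,0,0,0,0,0.2],[0.4,0,0,0,0,0,0.2]]

```text
time: 13.78
tool_pos: [0.4479, 0.2213, 0.1192]
tcp_rot: [-3.127, 0.296, -0.0]
wrist_force: [-1.8, 0.7, 4.4]
width: 0.68
grip_force: 21.9
```

Call:
jog_arm:
  increments:
    - [[0.3,0,0,0,0,0,0.2],[0.2,0,0,0,0,0,0.2],[0.2,0,0,0,0,0,0.2],[0,0,0,0,0,0,0.2],[0,0,0,0,0,0,0.2]]

```text
time: 14.2
tool_pos: [0.4675, 0.2174, 0.1189]
tcp_rot: [-3.128, 0.296, -0.001]
wrist_force: [0.9, -0.6, 1.9]
width: 0.685
grip_force: 21.7
```

Run:
```python
from h import *
goto([.4708,.2176,.1193],np.radians(-10.7))
```

```text
pos [0.4675 0.2174 0.1189] yaw -10.81 t 14.2 w 0.6846424875469933 F [ 0.85 -0.62  1.91]
shift [ 0.106 -0.026 -0.015] turn [-0.002 -0.006 -0.018]
```

Call:
jog_arm:
  increments:
    - [[0.1,-0.02,0,0,0,0,0.2],[0,0,0,0,0,0,0.2],[0,0,0,0,0,0,0.2],[0,0,0,0,0,0,0.2],[0,0,0,0,0,0,0.2]]

```text
time: 14.62
tool_pos: [0.4698, 0.2177, 0.1188]
tcp_rot: [3.128, -0.295, -0.0]
wrist_force: [0.6, -0.8, 0.2]
width: 0.682
grip_force: 21.6
```

Call:
jog_arm:
  increments:
    - [[0,0,0,0,0,0,0.3],[0,0,0,0,0,0,0.5],[0,0,0,0,0,0,0.6],[0,0,0,0,0,0,0.6],[0,0,0,0,0,0,0.6]]

```text
time: 15.03
tool_pos: [0.4699, 0.2175, 0.1188]
tcp_rot: [3.128, -0.295, -0.0]
wrist_force: [-0.2, -0.5, -1.1]
width: 0.8
grip_force: 0.0
```

Call:
jog_arm:
  increments:
    - [[0,0,-0.4,0,0,0,0.6],[0,0,-0.8,0,0,0,0.6],[0,0.6,-0.8,0,0,0,0.6],[-0.5,0.8,0,0,0,0,0.6],[-0.8,0.8,0,0,0,0,0.6]]

```text
time: 15.45
tool_pos: [0.4226, 0.1603, 0.1826]
tcp_rot: [-3.125, 0.295, -0.011]
wrist_force: [-0.3, -0.0, 0.2]
width: 0.801
grip_force: 0.0
```

Call:
jog_arm:
  increments:
    - [[-0.8,0.5,0,0,0,0,0.6],[-0.6,0.5,0,0,0,0,0.6],[0,0.5,0,0,0,0,0.6],[0,0.5,0,0,0,0,0.6],[0,0,0,0,0,0,0.6]]

```text
time: 15.87
tool_pos: [0.366, 0.1075, 0.1796]
tcp_rot: [3.127, -0.297, 0.001]
wrist_force: [-0.4, -0.1, -0.4]
width: 0.799
grip_force: 0.0
```

Run:
```python
from h import *
im,d=viewer.read_camera("scene");cv2.imwrite("pics/scene4.png",im);im2,d2=viewer.read_camera("top")
f=lambda a:cv2.convertScaleAbs(cv2.resize(a,(400,400),interpolation=cv2.INTER_CUBIC),alpha=1.4)
cv2.imwrite("pics/c4.png",np.hstack([f(im[170:300,310:440]),f(im2[170:310,100:240])]))
c0=viewer.camera_params("scene");R=np.array(c0["R"]);t=np.array(c0["t"])
g=im.max(2);v,u=np.nonzero(g>0);k=(np.hypot(u-379,v-232)<40)
v,u=v[k],u[k];z=d[v,u];X=(np.c_[(u-c0["cx"])/c0["fx"]*z,(v-c0["cy"])/c0["fy"]*z,z]-t)@R
w=g[v,u]>115
def plane(P):
    A=np.c_[P[:,:2]-P[:,:2].mean(0),np.ones(len(P))];s=np.linalg.lstsq(A,P[:,2],rcond=None)[0];return s.round(4)
print("disc px",w.sum(),X[w].mean(0).round(4),plane(X[w]),"plate",plane(X[(g[v,u]<65)&(abs(X[:,2]-.05)<.004)]))
```

```text
disc px 475 [0.4484 0.1959 0.0419] [0.4775 0.2044 0.0419] plate [ 0.0008 -0.0001  0.0479]
```

View pics/c4.png

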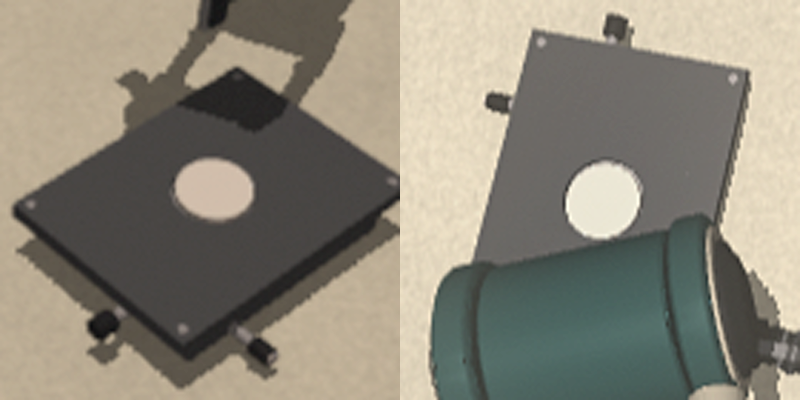

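The disc appears seated in the pocket, at scene crop (213,189) and top crop (602,200). I refit its plane with a mask that leaves out the tabletop pixels.

Run:
```python
from h import *
im,d=viewer.read_camera("scene");c0=viewer.camera_params("scene");R=np.array(c0["R"]);t=np.array(c0["t"]);g=im.max(2)
m=np.zeros(g.shape,np.uint8);cv2.circle(m,(379,232),19,1,-1)
def fit(k):
    v,u=np.nonzero(k);z=d[v,u];X=(np.c_[(u-c0["cx"])/c0["fx"]*z,(v-c0["cy"])/c0["fy"]*z,z]-t)@R
    A=np.c_[X[:,:2]-X[:,:2].mean(0),np.ones(len(X))];s,r,_,_=np.linalg.lstsq(A,X[:,2],rcond=None);print(len(X),X.mean(0).round(4),s.round(4),"rms",np.sqrt(r/len(X)))
w=((g>115)&(m>0)).astype(np.uint8);fit(cv2.erode(w,np.ones((3,3)))>0)
m2=np.zeros_like(m);cv2.circle(m2,(379,232),30,1,-1);fit((m2>0)&(cv2.dilate(w,np.ones((7,7)))==0)&(g<62))
q=cv2.convexHull(max(blob(w>0,100,5000),key=cv2.contourArea))[:,0]
for z in(.051,.056):print(cv2.fitEllipse(np.array([ray("scene",p,z)[:2]*1000 for p in q],np.float32)))
```

```text
296 [0.4776 0.2215 0.0599] [0.8728 0.4227 0.0599] rms [0.01356529]
2141 [0.472  0.2187 0.0509] [0.467  0.2336 0.0509] rms [0.04054504]
((469.0622253417969, 217.04339599609375), (57.80096435546875, 63.3215446472168), 113.40411376953125)
((473.5843811035156, 219.29869079589844), (57.48187255859375, 62.97199630737305), 113.40409088134766)
```

Run:
```python
from h import *
c0=viewer.camera_params("scene");R=np.array(c0["R"]);t=np.array(c0["t"])
D=[];
for _ in range(6): im,d=viewer.read_camera("scene");D.append(np.where(d>0,d,np.nan))
d=np.nanmedian(D,0);g=im.max(2)
m=np.zeros(g.shape,np.uint8);cv2.circle(m,(379,232),19,1,-1)
def fit(k):
    v,u=np.nonzero(k&np.isfinite(d));z=d[v,u];X=(np.c_[(u-c0["cx"])/c0["fx"]*z,(v-c0["cy"])/c0["fy"]*z,z]-t)@R
    X=X[abs(X[:,2]-np.median(X[:,2]))<.006];ctr=X[:,:2].mean(0)
    for _ in range(4):
        A=np.c_[X[:,:2]-ctr,np.ones(len(X))];s=np.linalg.lstsq(A,X[:,2],rcond=None)[0];r=X[:,2]-A@s;X=X[abs(r)<2.5*r.std()]
    print(len(X),ctr.round(4),"slope,z",s.round(4),"rms",r.std().round(5))
w=((g>115)&(m>0)).astype(np.uint8);fit(cv2.erode(w,np.ones((5,5)))>0)
m2=np.zeros_like(m);cv2.circle(m2,(379,232),36,1,-1);fit((m2>0)&(cv2.dilate(w,np.ones((9,9)))==0)&(g<62))
```

```text
219 [0.4691 0.2176] slope,z [-0.0885 -0.0299  0.0509] rms 0.00092
3057 [0.47   0.2198] slope,z [0.0007 0.0005 0.0471] rms 0.00081
```

The plane fit says the disc is not level. It is tilted about 5°, with its +x edge down on the pocket floor and its robot-side edge still up on the rim. A light sideways push from the robot side with shut fingers should seat it.

Run:
```python
from h import *
goto([.4178,.2001,.15],np.radians(18.7)); print(read_state()["q"])
```

```text
pos [0.3671 0.1094 0.1789] yaw -10.75 t 16.3167 w 0.8035971351216724 F [ 0.27  0.   -0.08]
shift [ 1.097 -3.286  0.963] turn [-0.000e+00  3.000e-03 -4.908e+00]
[ 2.24460600e-01 -1.91854018e-01  2.31945123e+00  9.52732155e-05
  1.01428767e+00  1.98282419e+00]
```

Call:
jog_arm:
  increments:
    - [[0,0,0,0,0,-1,-0.5],[0,0,0,0,0,-1,-1],[0,0,0,0,0,-1,-1],[0,0,0,0,0,-1,-1],[0,0,0,0,0,-0.9,-1]]

```text
time: 16.73
tool_pos: [0.367, 0.1092, 0.1788]
tcp_rot: [-3.099, -0.517, 0.001]
wrist_force: [0.9, -1.1, 0.2]
width: 0.091
grip_force: 0.0
```

Run:
```python
from h import *
goto([.4178,.2001,.15],np.radians(18.7))
```

```text
pos [0.367  0.1092 0.1788] yaw 18.93 t 16.7333 w 0.0914492180322132 F [ 0.86 -1.08  0.21]
shift [ 2.586 -2.316  0.959] turn [-0.001  0.004  0.038]
```

Call:
jog_arm:
  increments:
    - [[0.6,-0.5,0,0,0,0,-1],[0.6,-0.6,0.1,0,0,0,-1],[0.6,-0.6,0.2,0,0,0,-1],[0.5,-0.4,0.4,0,0,0,-1],[0.2,-0.2,0.2,0,0,0,-1]]

```text
time: 17.15
tool_pos: [0.4172, 0.2003, 0.1513]
tcp_rot: [-3.099, -0.51, -0.001]
wrist_force: [-0.0, -0.4, -0.7]
width: 0.0
grip_force: 0.0
```

Call:
jog_arm:
  increments:
    - [[0,0,0.2,0,0,0,-1],[0,0,0.2,0,0,0,-1],[0,0,0,0,0,0,-1],[0,0,0,0,0,0,-1],[0,0,0,0,0,0,-1]]

```text
time: 17.57
tool_pos: [0.4157, 0.1976, 0.1401]
tcp_rot: [3.1, 0.507, -0.0]
wrist_force: [0.6, 0.3, -0.3]
width: -0.005
grip_force: 0.0
```

Run:
```python
from h import *
goto([.4178,.2001,.1255],np.radians(18.7))
```

```text
pos [0.4157 0.1976 0.1401] yaw 18.57 t 17.5667 w -0.004751524998313772 F [ 0.6   0.31 -0.32]
shift [ 0.094 -0.057  0.487] turn [ 0.001  0.    -0.022]
```

Call:
jog_arm:
  increments:
    - [[0,-0.06,0.2,0,0,0,-1],[0,0,0.15,0,0,0,-1],[0,0,0.1,0,0,0,-1],[0,0,0.03,0,0,0,-1],[0,0,0,0,0,0,-1]]

```text
time: 17.98
tool_pos: [0.4151, 0.1998, 0.1251]
tcp_rot: [3.1, 0.508, -0.001]
wrist_force: [0.8, -0.2, 0.5]
width: -0.003
grip_force: 0.0
```

Call:
jog_arm:
  increments:
    - [[0.1,0,0,0,0,0,-1],[0.1,0,0,0,0,0,-1],[0.05,0,0,0,0,0,-1],[0,0,0,0,0,0,-1],[0,0,0,0,0,0,-1]]

```text
time: 18.4
tool_pos: [0.4228, 0.2025, 0.1257]
tcp_rot: [-3.1, -0.508, -0.0]
wrist_force: [-0.8, 1.0, -0.0]
width: -0.004
grip_force: 0.0
```

Run:
```python
from h import *
goto([.4178,.2001,.1255],np.radians(18.7))
```

```text
pos [0.4228 0.2025 0.1257] yaw 18.61 t 18.4 w -0.0038709282869957536 F [-0.8   1.02 -0.03]
shift [-0.184  0.023  0.007] turn [-0.    -0.003 -0.014]
```

Call:
jog_arm:
  increments:
    - [[0.1,0,0,0,0,0,-1],[0.1,0,0,0,0,0,-1],[0,0,0,0,0,0,-1],[0,0,0,0,0,0,-1],[0,0,0,0,0,0,-1]]

```text
time: 18.82
tool_pos: [0.4282, 0.2043, 0.1255]
tcp_rot: [3.1, 0.508, -0.0]
wrist_force: [-0.1, -0.5, 0.3]
width: 0.001
grip_force: 0.0
```

Call:
jog_arm:
  increments:
    - [[0.05,0,0,0,0,0,-1],[0.02,0,0,0,0,0,-1],[0,0,0,0,0,0,-1],[0,0,0,0,0,0,-1],[0,0,0,0,0,0,-1]]

```text
time: 19.23
tool_pos: [0.4302, 0.205, 0.1255]
tcp_rot: [3.1, 0.508, 0.0]
wrist_force: [-0.2, -0.2, -0.7]
width: 0.004
grip_force: 0.0
```

Call:
jog_arm:
  increments:
    - [[0.05,0,0,0,0,0,-1],[0.02,0,0,0,0,0,-1],[0,0,0,0,0,0,-1],[0,0,0,0,0,0,-1],[0,0,0,0,0,0,-1]]

```text
time: 19.65
tool_pos: [0.4322, 0.2056, 0.1255]
tcp_rot: [3.1, 0.508, -0.0]
wrist_force: [-0.2, -0.4, 0.0]
width: 0.002
grip_force: 0.0
```

```bash
cat >> h.py <<'E'
def tilt(n=4):
    c0=viewer.camera_params("scene");R=np.array(c0["R"]);t=np.array(c0["t"]);D=[]
    for _ in range(n): im,d=viewer.read_camera("scene");D.append(np.where(d>0,d,np.nan))
    d=np.nanmedian(D,0);g=im.max(2);m=np.zeros(g.shape,np.uint8);cv2.circle(m,(379,232),19,1,-1)
    w=((g>100)&(m>0)).astype(np.uint8);k=cv2.erode(w,np.ones((5,5)))>0
    v,u=np.nonzero(k&np.isfinite(d));z=d[v,u];X=(np.c_[(u-c0["cx"])/c0["fx"]*z,(v-c0["cy"])/c0["fy"]*z,z]-t)@R
    X=X[abs(X[:,2]-np.median(X[:,2]))<.006];ctr=X[:,:2].mean(0)
    for _ in range(4):
        A=np.c_[X[:,:2]-ctr,np.ones(len(X))];s=np.linalg.lstsq(A,X[:,2],rcond=None)[0];r=X[:,2]-A@s;X=X[abs(r)<2.5*r.std()]
    print(len(X),ctr.round(4),"slope,z",s.round(4),"rms",r.std().round(5));return im
E
python3 -c "
from h import *
cv2.imwrite('pics/c5.png',cv2.resize(tilt()[150:300,300:450],(600,600),interpolation=cv2.INTER_CUBIC))"
```

```text
19 [0.4858 0.2279] slope,z [0.2237 0.114  0.0482] rms 0.0007
```

View pics/c5.png

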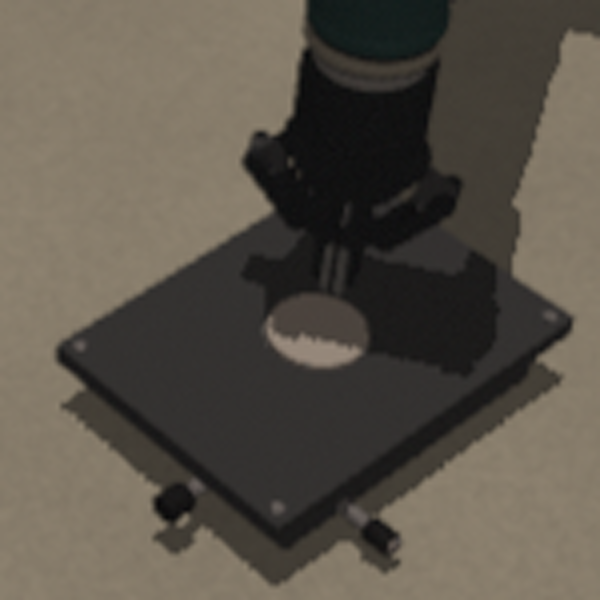

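The shut fingertips stand at the disc's raised edge, at crop (335,290), and their shadow broke the mask. I lower the threshold.

```bash
sed -i 's/g>100/g>66/' h.py; python3 -c "
from h import *
tilt()"
```

```text
204 [0.4723 0.2188] slope,z [0.0066 0.0115 0.0481] rms 0.00093
```

The disc is now level and 1 mm proud, so it is seated. I back off and check once more.

Call:
jog_arm:
  increments:
    - [[-0.1,0,0,0,0,0,-1],[-0.3,0,0,0,0,0,-1],[-0.3,0,-0.5,0,0,0,-1],[-0.3,0,-0.8,0,0,0,-1],[-0.3,0,-0.8,0,0,0,-1]]

```text
time: 20.47
tool_pos: [0.393, 0.1924, 0.1879]
tcp_rot: [3.099, 0.508, -0.006]
wrist_force: [0.6, 0.7, 0.1]
width: 0.001
grip_force: 0.0
```

Call:
jog_arm:
  increments:
    - [[0,0.8,-0.6,0,0,0,-1],[0,0.8,-0.3,0,0,0,-1],[0,0.8,0,0,0,0,-1],[0,0.4,0,0,0,0,-1],[0,0,0,0,0,0,-1]]

```text
time: 20.88
tool_pos: [0.4219, 0.1118, 0.2158]
tcp_rot: [3.1, 0.504, 0.001]
wrist_force: [-1.3, -0.3, -0.1]
width: 0.0
grip_force: 0.0
```

```bash
python3 -c "
from h import *
tilt(8);print(read_state()['time'],read_state()['wrist_force'])"
```

```text
231 [0.4707 0.2183] slope,z [0.0069 0.0056 0.048 ] rms 0.00072
21.2833 [-0.17179185 -0.90805688 -0.25535345]
```

```bash
python3 -c "
from h import *
print(bot.finish_job())"
```

```text
the job is handed in; nothing more can be done
None
```

The disc is level in the pocket, about 1 mm proud of the plate; it first tipped in at an angle and needed one light sideways push to seat. It is released, the ring, rack, dish and bottle were not touched, and the job was handed in at about 21 s with no verdict returned.

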